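Seat a steel blank in the drilling jig

TASK

Nudge the loose steel disc across the jig board with the fingertips until it drops into the round nest and lies flat and flush in it. Then push the hold-down bar round over the disc until it meets its stop pin. Slide the disc, never pick it up, and leave the mug, glue bottle, sanding block and screwdriver where they are.

Things in the scene. Friction and masses are not known exactly. Their poses are not given: they have to be found in the camera images.
- jig: Drilling jig: flat beech board 220 (x) by 320 (y) by 24 mm thick, fixed to the bench. Origin: centre of its underside, at bench height; z up, x roughly away from the robot. Its upper face is 24 mm above the origin. Nest at jig (0, -70) mm, bar pivot at (-70, -70), fixed stop pin (8 mm across, 14 mm tall) at (-52, -54.5). The disc starts on the +y half.
- nest (a point): Centre of the flat floor of the round nest in the jig board: a blind recess 63 mm in diameter and 8 mm deep, lined dark; its floor is 8 mm below the board's upper face; its mouth has a 1 mm chamfer. Axes as the jig's.
- disc: Loose plain steel disc, 60 mm in diameter, 8 mm thick, about 0.18 kg, starting flat on the board's upper face. Origin: centre of its underside; z is its axis. Seated, its top is flush with the board. It slides with about 1 N, tips over the rim once its centre passes it, and drops flat when all of its outline is inside the nest's.
- pivot (a point): Vertical pivot axis of the hold-down bar, at the height of the board's upper face, on a 6 mm high steel spacer 24 mm in diameter. Axes as the jig's.
- bar (a joint): Hold-down bar's angle, rad. 0: points from the pivot along the jig's -y, out of the way; grows anticlockwise seen from above; 1.57 (stop): points along jig +x, across the nest. Starts at 0 to 0.6. Aluminium, 22 mm wide, 10 mm thick, reaching 118 mm from the pivot; underside 6 mm, top 16 mm above the board. Stiff hinge (0.05 N m): stays where left.
- bar_knob (a point): Top centre of the upright black knob on the hold-down bar, 105 mm out from the pivot: 16 mm in diameter, 30 mm tall, standing on the bar's top; this point is 46 mm above the board's upper face.
- mug: Grey mug, 76 mm in diameter and 88 mm tall, on the bench to the left of the jig (its +y side); origin at the centre of its underside. Leave alone.
- glue: White glue bottle, 48 mm in diameter and 120 mm tall, standing on the bench beyond the jig's -y edge; origin at the centre of its underside. Leave alone.
- sander: Cork sanding block 60 x 110 x 32 mm on the bench beyond the jig's far (+x) edge; origin at the centre of its underside. Leave alone.
- driver: Screwdriver lying on the bench between the robot and the jig, about 200 mm long, 26 mm high; origin under its middle; its x axis runs from handle to tip. Leave alone.
Mind the look-alikes: they are no part of the job. Of the things like the disc, leave any that is red; of the rest the smaller one is meant.

How it is judged:
By the outcome, as a careful person would: the job done as asked, in the order asked, and still so for the second after the job is handed in, with the robot touching nothing.
It also fails if it takes over 59 s, if anything falls off the work surface, if the arm or the gripper's body presses on something with over 40 N, if the wrist force passes 120 N, or if a joint passes its speed limit or range.

ROBOT

A 7-joint arm with a two-finger parallel gripper is mounted at the origin on the work surface. World frame = base frame: x ahead of the robot, y to its left, z up, the work surface at z = 0. Lengths are in m, angles in degrees, forces in N, time in s.
With the tool pointing down it reaches from about 0.4 to 0.85 m from the base axis. Payload 6.9 kg.
Tool frame: the origin (TCP) lies on the centre line of the jaws, within the pads' length; the fingertips stand bot.tips_ahead ahead of it and the grasp point (between the pads) lies 6 mm ahead of it (bot.tips_ahead is the distance from the TCP to the fingertips, in m); z points along the fingers, y is the direction in which the jaws open and shut (so a half turn about z gives the same grasp; the last joint's range is limited). The gripper opens to 85 mm and grips with 20 to 120 N. Pads are 22 mm wide; open, the fingers measure 114 mm over their backs; the gripper's body (76 mm by 85 mm) begins 54 mm behind the grasp point. The pads swing forward as they close: fully open they stand 13 mm farther back than shut.
Start: joints at [-62.424, 29.078, -13.613, 85.955, 7.202, 65.827, -8.869], TCP at [0.229, 0.581, 0.256] pointing down, gripper open.
Joint ranges: [-176.47, 176.47], [-13.61, 117.27], [-81.72, 77.17], [0.22, 143.17], [-87.28, 267.28], [10, 112.55], [-165.47, 165.47]. Speed limits (degrees/s): [136.94, 136.94, 180, 180, 180, 180, 180].

INTERFACE

Orientations are given as [roll, pitch, yaw] about the fixed x, y, z axes, in that order (R = Rz(yaw) Ry(pitch) Rx(roll)).
In Python, from workcell import readout, read_camera, camera_params, bot gives the robot as it stands. The module is installed in compiled form; this text tells all that it offers.
- The arm moves only by the tool apply_moves, never from a script. Its argument "commands" is one flat list of numbers, 7 for each row, row after row: the shift along the tool's x, y, z in m, then the turn, a rotation vector about the tool's x, y, z in rad, then the opening in per cent of the stroke, from 0 (shut) to 100 (fully open). A call has 1 to 8 rows; each row shifts and turns the commanded pose from where the row before left it, along the tool's axes as they then stand; what a row does not reach is not made up. A row lasts 1/12 s, in which the tool goes at most 41.7 mm and 7.16 degrees, less where a joint would pass 70% of its speed; a pose out of reach is approached as far as the arm can. A call with a gripper value outside its range is refused whole. The fingers move at their own pace and stop on an object; the grip force is fixed at half the most. Time passes only in rows, so rows that do not move let the fingers close. It gives the time, the measured TCP pose, the force and the opening at its end, in the units of the state.
- readout.get_state(): the state, without advancing time (a new reading comes with each control period).
- read_camera(name): name is "scene" or "top" or "wrist"; returns the picture (400x640x3 uint8, red, green, blue); there is no depth.
- camera_params(name): a dict with "intrinsics" (3x3 intrinsics, pixels), "view" (4x4, takes a point from world to camera coordinates). Camera axes: x right, y down, z forward; pixel columns grow to the right and rows downward; lengths in m; the calibration is good to about 2 mm. The wrist camera is an equidistant fisheye: a pixel r from the principal point sees the ray r / f radians off the axis. A picture is of the moment at which its call begins: read the wrist's pose just before it. camera_params takes no time and is no camera call; for the wrist camera it gives the pose at the moment of the call.
- bot.job_done(): hands the job in, once; it reports no verdict.
The state is a dict: "time": time; "joint_pos": joint angles; "joint_velocities": joint speeds; "effort": joint torques, N m; "ee_pos": TCP position; "eef_rot": TCP orientation; "force": force on the tool from outside, world axes, zero at the start; "ft_torque": the same for the moment, N m; "finger_gap": finger opening in m.
Only numpy, scipy, OpenCV 4.12 (cv2) and the standard library are available. Lean on these libraries where they do the work, as an engineer would, in place of code of your own. Each camera call takes 0.05 s, during which the arm holds its last target.

## Working session

There is one attempt and no reset: what is moved stays moved. The work goes in short steps, Python scripts to look and compute and a tool call to move; the robot and the scene stay as the last step left them, time stands still between calls to the robot, and variables do not carry over. Pictures are saved under pics/ and viewed, and the job is handed in when it is done.

Besides the shell and the picture viewer there is one more tool, called after "Call:" as name(argument=value, ...) on one line, values as JSON. apply_moves: Moves the arm, as the interface text tells. Its arguments: {"type":"object","properties":{"commands":{"type":"array","items":{"type":"number"}}},"required":["commands"]}

```bash
mkdir -p pics; python3 - <<'E'
from workcell import readout, read_camera, camera_params, bot
import cv2
s=readout.get_state();print(s,bot.tips_ahead)
for n in("scene","top","wrist"):
    p=camera_params(n);print(n,p)
    cv2.imwrite(f"pics/{n}0.png",read_camera(n)[:,:,::-1])
E
```

```text
{'time': 0.0, 'joint_pos': array([-62.42504949,  29.12476627, -13.60695907,  86.0074502 ,
         7.20284614,  65.82788657,  -8.87046992]), 'joint_velocities': array([ 0.02089815, -0.09481587, -0.10829595, -0.09073096,  0.0589314 ,
        0.05939167,  0.04197325]), 'effort': array([ 8.15007479e-05, -6.20600152e+01, -2.18651041e+00, -2.49654901e+01,
        1.27256333e-02,  1.20596919e-02, -1.00870778e-05]), 'ee_pos': array([0.22929959, 0.58093124, 0.25544426]), 'eef_rot': array([-1.79898735e+02,  3.78511543e-03,  1.58467921e+02]), 'force': array([ 0.67233537, -0.10328501, -0.53619653]), 'ft_torque': array([-0.00895115, -0.03967824, -0.05014122]), 'finger_gap': 0.08526885959239859} 0.025
scene {'intrinsics': array([[393.47748697,   0.        , 317.2147903 ],
       [  0.        , 393.47748697, 188.90637795],
       [  0.        ,   0.        ,   1.        ]]), 'view': array([[-0.83648989,  0.54785406,  0.01185732,  0.44342994],
       [ 0.44822571,  0.69650011, -0.56034036, -0.27683153],
       [-0.31524336, -0.46340429, -0.82817757,  1.1480366 ],
       [ 0.        ,  0.        ,  
[... 185 characters left out ...]
  1.        ]]), 'view': array([[ 0.0202984 , -0.99966892,  0.01581218,  0.03745274],
       [-0.98943193, -0.0223566 , -0.14326422,  0.5899222 ],
       [ 0.14357029, -0.01273704, -0.98955815,  1.11674867],
       [ 0.        ,  0.        ,  0.        ,  1.        ]])}
wrist {'intrinsics': array([[309.70691629,   0.        , 321.25370963],
       [  0.        , 309.70691629, 197.49872437],
       [  0.        ,   0.        ,   1.        ]]), 'view': array([[ 0.36704729,  0.93020143, -0.00125868, -0.62531889],
       [ 0.89457284, -0.35261709,  0.27459174, -0.03626042],
       [ 0.2549818 , -0.10191414, -0.96156008,  0.37885495],
       [ 0.        ,  0.        ,  0.        ,  1.        ]])}
```

View pics/top0.png

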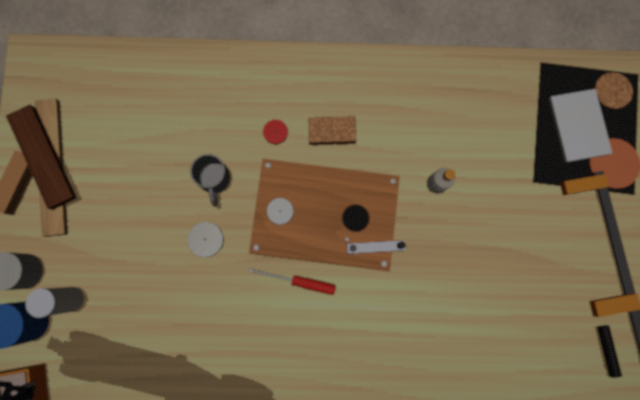

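View pics/scene0.png

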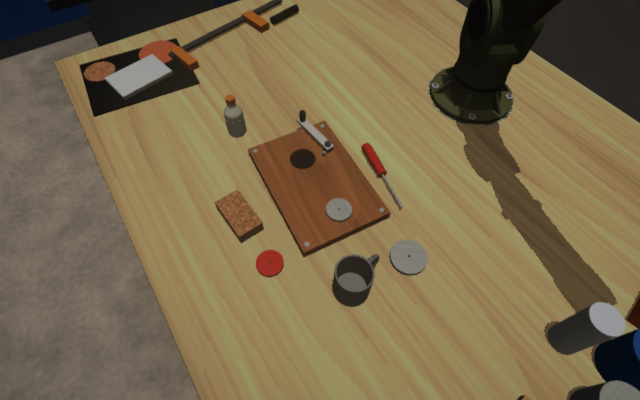

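The top view shows the disc on the board at about (280,211), the nest at (355,218), and the bar from (350,247) to a knob at about (402,245). A red disc at (276,132) and a bigger disc at (205,239) are the decoys. I'll zoom in for exact pixels.

```bash
python3 - <<'E'
import cv2
im=cv2.imread("pics/top0.png")[150:280,240:420]
cv2.imwrite("pics/top0c.png",cv2.convertScaleAbs(cv2.resize(im,None,fx=4.4,fy=4.4,interpolation=cv2.INTER_CUBIC),alpha=1.6))
im=cv2.imread("pics/scene0.png")[100:260,230:400]
cv2.imwrite("pics/scene0c.png",cv2.convertScaleAbs(cv2.resize(im,None,fx=3.7,fy=3.7,interpolation=cv2.INTER_CUBIC),alpha=1.6))
E
```

```text
(no output)
```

View pics/top0c.png

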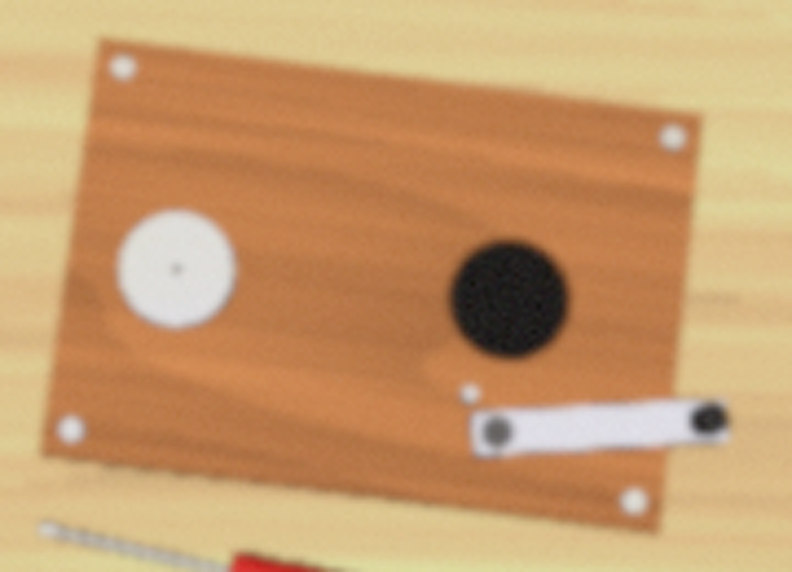

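View pics/scene0c.png

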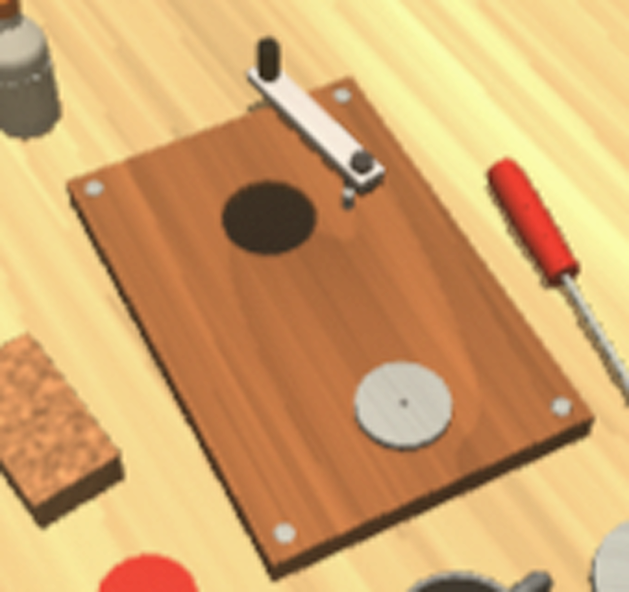

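```bash
cat > h.py <<'E'
import numpy as np, cv2
from workcell import readout, read_camera, camera_params, bot
def ray(name,u,v,z):
    p=camera_params(name);V=p["view"];d=V[:3,:3].T@np.linalg.inv(p["intrinsics"])@[u,v,1];c=-V[:3,:3].T@V[:3,3]
    return c+d*(z-c[2])/d[2]
def proj(name,P):
    p=camera_params(name);q=p["intrinsics"]@(p["view"]@np.r_[P,1])[:3];return q[:2]/q[2]
E
python3 - <<'E'
from h import *
C=lambda n,x,y,z:(ray("top",240+(x+.5)/4.4-.5,150+(y+.5)/4.4-.5,z) if n=="top" else ray("scene",230+(x+.5)/3.7-.5,100+(y+.5)/3.7-.5,z))
for n,c in (("top",[(100,38),(702,115),(659,532),(42,457)]),("scene",[(274,567),(70,183),(350,79),(592,420)])):
    P=np.array([C(n,*q,.024) for q in c])[:,:2];m=P.mean(0)
    print(n,P.round(4).tolist(),m,[np.linalg.norm(P[i]-P[i-1]) for i in range(4)])
    # long edges: +y end (0,3) ; -y end (1,2)
    yv=P[0]+P[3]-P[1]-P[2]; xv=P[0]+P[1]-P[2]-P[3]
    print("yaw",np.degrees(np.arctan2(-yv[0],yv[1])),np.degrees(np.arctan2(xv[1],xv[0])))
print("disc",C("top",176,268,.032),C("scene",403,403,.032))
print("nest",C("top",509,299,.024),C("scene",269,218,.024))
print("stop",C("top",470,393,.038),C("scene",349,190,.038))
print("pivot",C("top",497,432,.040),C("scene",362,160,.044))
print("knob",C("top",708,418,.070),C("scene",268,43,.070))
im=read_camera("top")[150:280,240:420].astype(int)
for nm,m,z in(("disc",(im.min(2)>100),.032),("nest",im.max(2)<50,.024)):
    n,l,s,c=cv2.connectedComponentsWithStats(m.astype(np.uint8))
    for i in range(1,n):
        if s[i,4]>200: print(nm,s[i],c[i],ray("top",c[i][0]+240,c[i][1]+150,z))
E
```

```text
top [[0.6788, 0.1708], [0.6451, -0.1455], [0.4283, -0.1227], [0.4598, 0.1928]] [0.55297694 0.02386294] [np.float64(0.22009576158462593), np.float64(0.31807071429222533), np.float64(0.2179750209385803), np.float64(0.31709206639849125)]
yaw -5.889006803669488 -5.858269803066957
scene [[0.6789, 0.1744], [0.6443, -0.1418], [0.4298, -0.1196], [0.4636, 0.1972]] [0.55415217 0.02755766] [np.float64(0.2164795397742503), np.float64(0.318049345486955), np.float64(0.21562075828090516), np.float64(0.3185582177766142)]
yaw -6.173845396963712 -5.978035337427409
disc [0.55739049 0.12697295 0.032     ] [0.55708562 0.12825202 0.032     ]
nest [ 0.54600674 -0.04507037  0.024     ] [ 0.54642463 -0.04294942  0.024     ]
stop [ 0.49614372 -0.02434749  0.038     ] [ 0.49453134 -0.02472676  0.038     ]
pivot [ 0.47661326 -0.03807998  0.04      ] [ 0.4755694  -0.03763151  0.044     ]
knob [ 0.48427897 -0.13959705  0.07      ] [ 0.48420958 -0.14209083  0.07      ]
disc [ 27  48  26  26 536] [39.56902985 60.60820896] [0.557194   0.12706778 0.032     ]
disc [107  91  54  12 473] [134.05496829  96.74418605] [ 0.48035183 -0.08701297  0.032     ]
nest [103  56  25  25 503] [115.15109344  67.7554672 ] [ 0.54557146 -0.04474532  0.024     ]
```

Call:
apply_moves(commands=[0,0,0,0,0,0.12,47,0,0,0,0,0,0.12,47,0,0,0,0,0,0.12,47,0,0,0,0,0,0.12,47,0,0,0,0,0,0.12,47,0,0,0,0,0,0.12,47,0,0,0,0,0,0.12,47,0,0,0,0,0,0.12,47])

```text
time: 0.87
ee_pos: [0.2293, 0.5813, 0.2561]
eef_rot: [-180.0, 0.0, 103.1]
force: [-0.1, 0.2, -0.4]
finger_gap: 0.0403
```

Call:
apply_moves(commands=[0,0,0,0,0,0.1,47,0,0,0,0,0,0.1,47,0,0,0,0,0,0.1,47,0,0,0,0,0,0,47,0,0,0,0,0,0,47])

```text
time: 1.28
ee_pos: [0.2292, 0.5813, 0.2561]
eef_rot: [180.0, 0.0, 86.5]
force: [-1.0, 0.6, 0.3]
finger_gap: 0.0401
```

```bash
cat >> h.py <<'E'
from scipy.spatial.transform import Rotation as Ro
def delta(tgt,yaw):
    s=readout.get_state();R=Ro.from_euler('xyz',s["eef_rot"],degrees=True)
    T=Ro.from_euler('xyz',[180,0,yaw],degrees=True)
    print("t",round(s["time"],2),"pos",s["ee_pos"].round(4),"rot",s["eef_rot"].round(2),"F",s["force"].round(2),"gap",s["finger_gap"].round(4))
    print("shift in tool",(R.inv().apply(np.array(tgt)-s["ee_pos"])).round(4),"rotvec",(R.inv()*T).as_rotvec().round(4))
E
python3 - <<'E'
from h import *
delta([.56,.175,.15],86.3)
E
```

```text
Traceback (most recent call last):
  File "h.py", line 12, in delta
    print("t",round(s["time"],2),"pos",s["ee_pos"].round(4),"rot",s["eef_rot"].round(2),"F",s["force"].round(2),"gap",s["finger_gap"].round(4))
                                                                                                                      ^^^^^^^^^^^^^^^^^^^^^
AttributeError: 'float' object has no attribute 'round'
```

Call:
apply_moves(commands=[-0.024,0.022,0,0,0,0,47,-0.024,0.022,0,0,0,0,47,-0.024,0.022,0,0,0,0,47,-0.024,0.022,0,0,0,0,47,-0.024,0.022,0,0,0,0,47,-0.024,0.022,0,0,0,0,47,-0.024,0.022,0,0,0,0,47,-0.024,0.022,0,0,0,0,47])

```text
time: 1.95
ee_pos: [0.3933, 0.377, 0.2564]
eef_rot: [180.0, -0.0, 86.5]
force: [-0.1, 0.4, -0.1]
finger_gap: 0.0397
```

Call:
apply_moves(commands=[-0.024,0.022,0,0,0,0,47,-0.024,0.022,0,0,0,0,47,-0.024,0.022,0,0,0,0,47,-0.024,0.022,0,0,0,0,47,-0.024,0.022,0,0,0,0,47,-0.024,0.022,0,0,0,0,47,-0.024,0.022,0,0,0,0,47,0,0,0,0,0,0,47])

```text
time: 2.62
ee_pos: [0.5394, 0.1932, 0.2564]
eef_rot: [179.8, 0.2, 86.0]
force: [0.7, -0.4, 0.4]
finger_gap: 0.0404
```

```bash
sed -i 's/s\["finger_gap"\].round(4)/round(s["finger_gap"],4)/' h.py; python3 - <<'E'
from h import *
delta([.56,.175,.15],86.3)
cv2.imwrite("pics/scene1.png",read_camera("scene")[:,:,::-1])
cv2.imwrite("pics/wrist1.png",read_camera("wrist")[:,:,::-1])
E
```

```text
t 2.62 pos [0.5394 0.1932 0.2564] rot [179.82   0.22  85.96] F [ 0.68 -0.39  0.42] gap 0.0404
shift in tool [-0.0163  0.0215  0.1065] rotvec [ 0.0031  0.0039 -0.006 ]
```

View pics/wrist1.png

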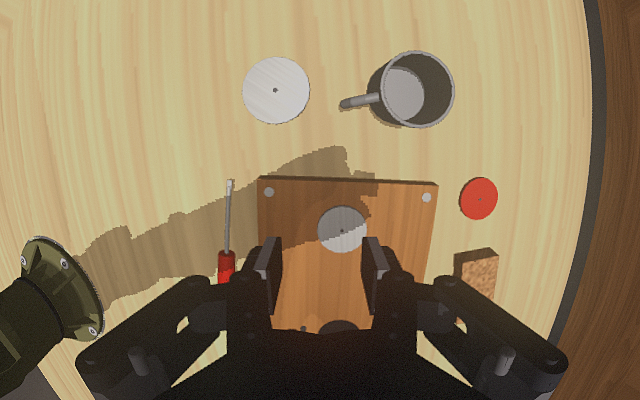

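View pics/scene1.png

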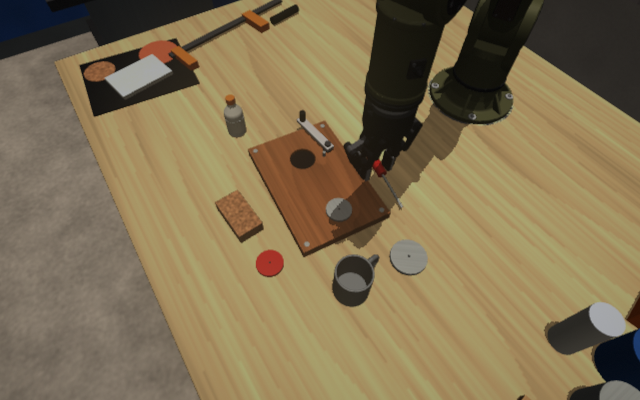

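Call:
apply_moves(commands=[-0.008,0.0105,0,0.0015,0.002,-0.003,47,-0.0083,0.011,0,0.0015,0.002,-0.003,47,0,0,0.035,0,0,0,47,0,0,0.035,0,0,0,47,0,0,0.035,0,0,0,47,0,0,0.035,0,0,0,47,0,0,0.035,0,0,0,47,0,0,0.015,0,0,0,47])

```text
time: 3.38
ee_pos: [0.5521, 0.1852, 0.0621]
eef_rot: [-179.5, -0.2, 86.9]
force: [-1.1, 0.0, 0.4]
finger_gap: 0.04
```

```bash
python3 - <<'E'
from h import *
delta([.5602,.176,.06],86.3)
cv2.imwrite("pics/scene2.png",cv2.resize(read_camera("scene")[120:280,260:460,::-1],None,fx=3.7,fy=3.7,interpolation=2))
delta([.5602,.176,.06],86.3)
cv2.imwrite("pics/wrist2.png",read_camera("wrist")[:,:,::-1])
E
```

```text
t 3.38 pos [0.5521 0.1852 0.0621] rot [-1.795e+02 -1.700e-01  8.689e+01] F [-1.08  0.04  0.4 ] gap 0.04
shift in tool [-0.0087  0.0086  0.002 ] rotvec [-0.0088 -0.003   0.0103]
t 3.43 pos [0.5514 0.1849 0.0608] rot [-1.7937e+02 -1.2000e-01  8.6880e+01] F [-0.41  0.43 -1.94] gap 0.0405
shift in tool [-0.0085  0.0093  0.0007] rotvec [-0.011  -0.002   0.0102]
```

View pics/wrist2.png

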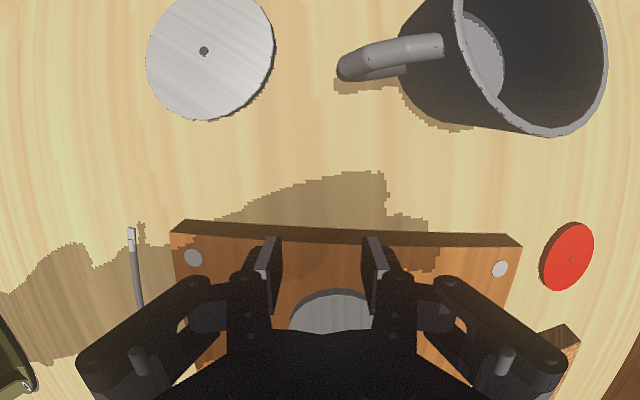

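View pics/scene2.png

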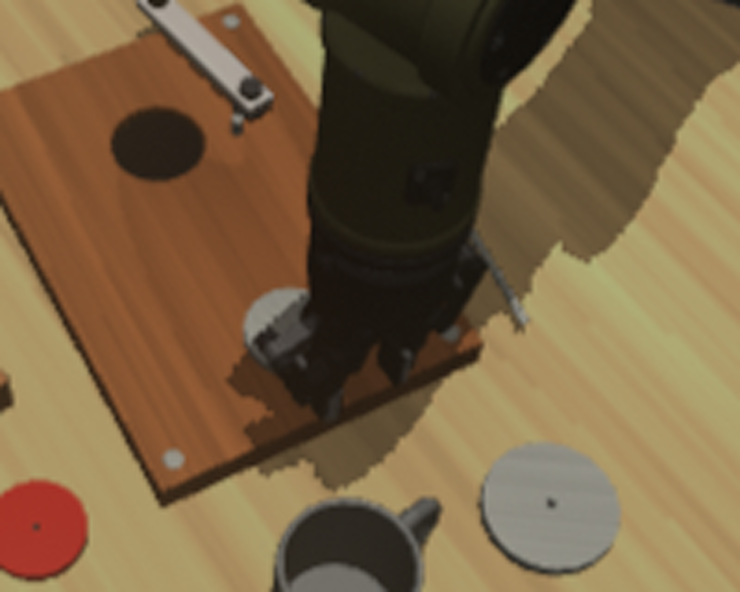

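Call:
apply_moves(commands=[-0.0085,0.009,0,0,0,0,47,0,0,0,0,0,0,47,0,0,0,0,0,0,47])

```text
time: 3.73
ee_pos: [0.5655, 0.1742, 0.0681]
eef_rot: [180.0, -0.3, 86.6]
force: [-0.5, 1.0, 0.1]
finger_gap: 0.0402
```

Call:
apply_moves(commands=[0,0,0,0,0,0,47])

```text
time: 3.82
ee_pos: [0.5647, 0.1749, 0.0678]
eef_rot: [-180.0, -0.3, 86.6]
force: [0.8, 0.4, -0.0]
finger_gap: 0.0401
```

```bash
python3 - <<'E'
from h import *
delta([.5602,.176,.06],86.3)
E
```

```text
t 3.82 pos [0.5647 0.1749 0.0678] rot [-179.97   -0.29   86.6 ] F [ 0.77  0.4  -0.01] gap 0.0401
shift in tool [ 0.0008 -0.0045  0.0078] rotvec [-0.0005 -0.0051  0.0052]
```

Call:
apply_moves(commands=[0.0008,-0.0045,0.004,0,-0.005,0.005,47,0,0,0.003,0,0,0,47,0,0,0.003,0,0,0,47,0,0,0,0,0,0,47,0,0,0,0,0,0,47])

```text
time: 4.23
ee_pos: [0.559, 0.176, 0.0559]
eef_rot: [-179.8, 0.1, 86.3]
force: [0.1, -0.4, 0.1]
finger_gap: 0.0398
```

Call:
apply_moves(commands=[0,0,0.002,0,0,0,47,0,0,0.001,0,0,0,47,0,0,0,0,0,0,47,0,0,0,0,0,0,47])

```text
time: 4.57
ee_pos: [0.5592, 0.1758, 0.0531]
eef_rot: [-179.8, 0.1, 86.3]
force: [0.2, -0.1, 0.4]
finger_gap: 0.0403
```

Call:
apply_moves(commands=[0,0,0.001,0,0,0,47,0,0,0.001,0,0,0,47,0,0,0,0,0,0,47,0,0,0,0,0,0,47])

```text
time: 4.9
ee_pos: [0.5592, 0.1758, 0.0511]
eef_rot: [-179.8, 0.1, 86.3]
force: [0.2, -0.3, -0.1]
finger_gap: 0.0403
```

```bash
python3 - <<'E'
from h import *
delta([.5602,.176,.0515],86.3)
cv2.imwrite("pics/scene3.png",cv2.resize(read_camera("scene")[180:260,300:400,::-1],None,fx=7,fy=7,interpolation=2))
E
```

```text
t 4.9 pos [0.5592 0.1758 0.0511] rot [-1.7982e+02  6.0000e-02  8.6330e+01] F [ 0.23 -0.28 -0.08] gap 0.0403
shift in tool [ 0.0002  0.001  -0.0004] rotvec [-0.0031  0.0011  0.0005]
```

View pics/scene3.png

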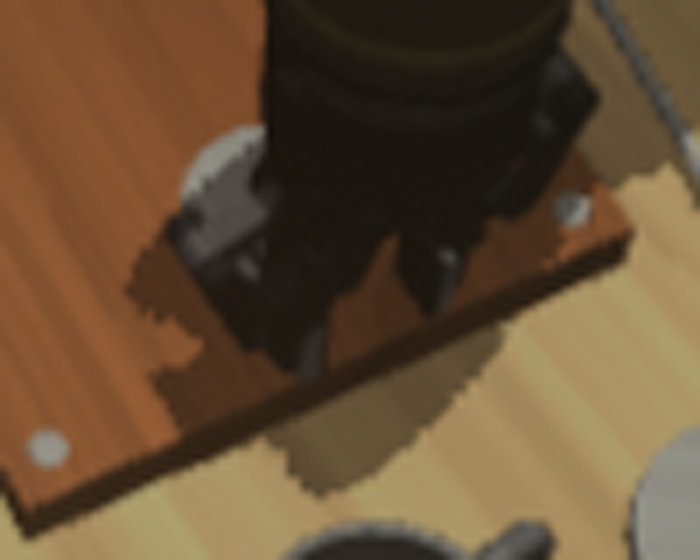

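Call:
apply_moves(commands=[0,0,0.001,0,0,0,47,0,0,0.001,0,0,0,47,0,0,0,0,0,0,47,0,0,0,0,0,0,47])

```text
time: 5.28
ee_pos: [0.5591, 0.1759, 0.0491]
eef_rot: [-179.8, 0.1, 86.3]
force: [-1.0, -0.4, 0.3]
finger_gap: 0.0405
```

Call:
apply_moves(commands=[0,0,0.001,0,0,0,47,0,0,0,0,0,0,47,0,0,0,0,0,0,47])

```text
time: 5.53
ee_pos: [0.5592, 0.1759, 0.0482]
eef_rot: [-179.8, 0.1, 86.3]
force: [1.3, -0.4, 0.2]
finger_gap: 0.0404
```

Call:
apply_moves(commands=[0,0,0.001,0,0,0,47,0,0,0,0,0,0,47,0,0,0,0,0,0,47])

```text
time: 5.78
ee_pos: [0.5593, 0.1759, 0.0476]
eef_rot: [-179.9, 0.0, 86.3]
force: [-1.5, 1.2, 5.1]
finger_gap: 0.04
```

Call:
apply_moves(commands=[0,0.001,-0.0024,0,0,0,47,-0.006,0,0,0,0,0,47,-0.006,0,0,0,0,0,47,-0.006,0,0,0,0,0,47,-0.006,0,0,0,0,0,47,-0.006,0,0,0,0,0,47,-0.006,0,0,0,0,0,47,-0.006,0,0,0,0,0,47])

```text
time: 6.45
ee_pos: [0.5574, 0.1331, 0.0496]
eef_rot: [-179.8, 0.1, 86.3]
force: [0.3, 0.3, 0.6]
finger_gap: 0.0402
```

Call:
apply_moves(commands=[-0.006,0,0,0,0,0,47,-0.006,0,0,0,0,0,47,-0.006,0,0,0,0,0,47,-0.006,0,0,0,0,0,47,-0.006,0,0,0,0,0,47,-0.006,0,0,0,0,0,47,0,0,0,0,0,0,47,0,0,0,0,0,0,47])

```text
time: 7.12
ee_pos: [0.5553, 0.0974, 0.0497]
eef_rot: [-179.8, 0.1, 86.3]
force: [-0.1, 0.1, 0.2]
finger_gap: 0.04
```

```bash
python3 - <<'E'
from h import *
delta([.5482,-.0115,.05],86.3)
cv2.imwrite("pics/scene4.png",cv2.resize(read_camera("scene")[120:260,240:420,::-1],None,fx=4,fy=4,interpolation=2))
cv2.imwrite("pics/top4.png",cv2.resize(read_camera("top")[150:280,240:420,::-1],None,fx=4,fy=4,interpolation=2))
E
```

```text
t 7.12 pos [0.5553 0.0974 0.0497] rot [-1.7983e+02  7.0000e-02  8.6280e+01] F [-0.12  0.11  0.24] gap 0.04
shift in tool [-1.091e-01  0.000e+00 -1.000e-04] rotvec [-0.003   0.0012 -0.0004]
```

View pics/scene4.png

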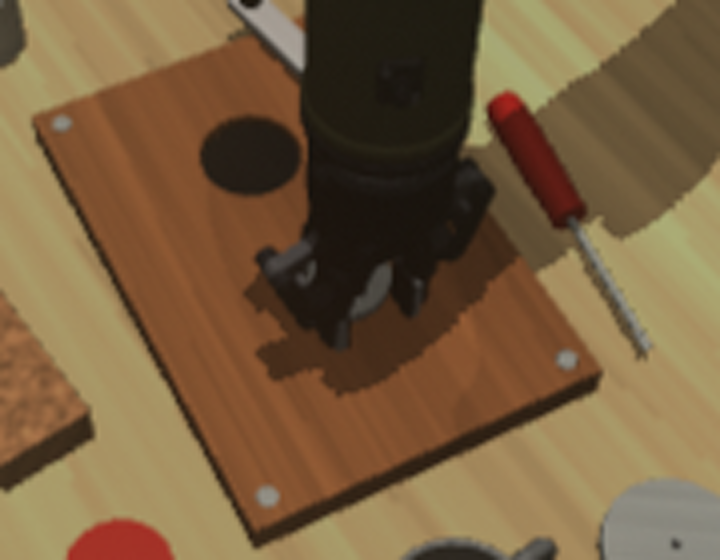

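View pics/top4.png

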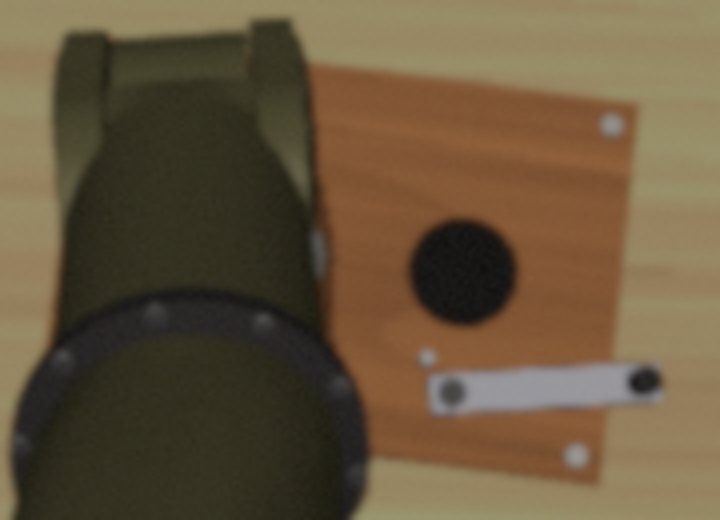

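Call:
apply_moves(commands=[-0.006,0,0,0,0,0,47,-0.006,0,0,0,0,0,47,-0.006,0,0,0,0,0,47,-0.006,0,0,0,0,0,47,-0.006,0,0,0,0,0,47,-0.006,0,0,0,0,0,47,-0.006,0,0,0,0,0,47,-0.006,0,0,0,0,0,47])

```text
time: 7.88
ee_pos: [0.5521, 0.0493, 0.0497]
eef_rot: [-179.8, 0.1, 86.3]
force: [-0.9, 2.1, -0.8]
finger_gap: 0.0398
```

Call:
apply_moves(commands=[-0.006,0,0,0,0,0,47,-0.006,0,0,0,0,0,47,-0.006,0,0,0,0,0,47,-0.006,0,0,0,0,0,47,-0.006,0,0,0,0,0,47,-0.004,0,0,0,0,0,47,0,0,0,0,0,0,47,0,0,0,0,0,0,47])

```text
time: 8.55
ee_pos: [0.55, 0.0158, 0.0498]
eef_rot: [-179.8, 0.1, 86.3]
force: [-0.4, -0.1, -0.4]
finger_gap: 0.0405
```

```bash
python3 - <<'E'
from h import *
delta([.5482,-.0115,.05],86.3)
cv2.imwrite("pics/scene5.png",cv2.resize(read_camera("scene")[100:220,240:400,::-1],None,fx=4.8,fy=4.8,interpolation=2))
cv2.imwrite("pics/top5.png",cv2.resize(read_camera("top")[150:280,240:420,::-1],None,fx=4,fy=4,interpolation=2))
E
```

```text
t 8.55 pos [0.55   0.0158 0.0498] rot [-1.7983e+02  7.0000e-02  8.6300e+01] F [-0.44 -0.1  -0.45] gap 0.0405
shift in tool [-0.0273  0.     -0.0002] rotvec [-0.003   0.0011 -0.0001]
```

View pics/scene5.png

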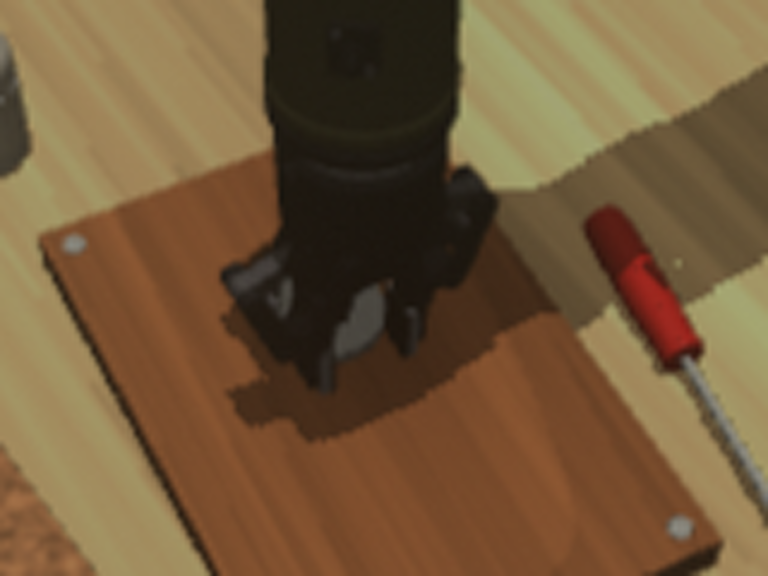

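View pics/top5.png

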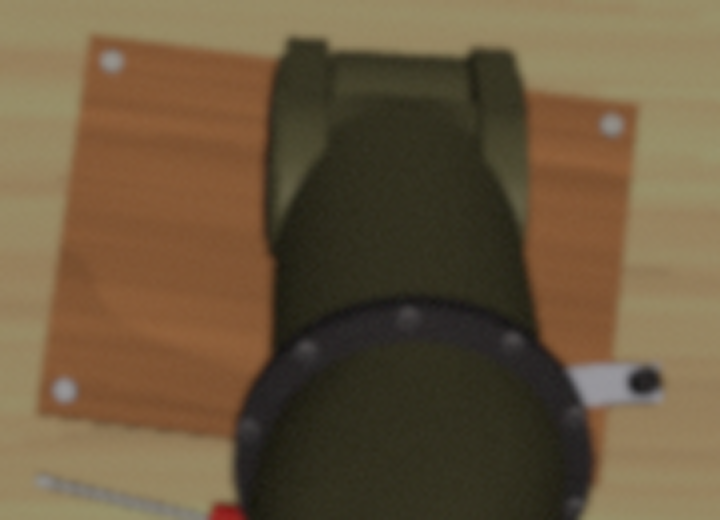

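Call:
apply_moves(commands=[-0.003,0,0,0,0,0,47,-0.003,0,0,0,0,0,47,-0.003,0,0,0,0,0,47,-0.003,0,0,0,0,0,47,-0.003,0,0,0,0,0,47,-0.003,0,0,0,0,0,47,0,0,0,0,0,0,47,0,0,0,0,0,0,47])

```text
time: 9.32
ee_pos: [0.5488, -0.0023, 0.0498]
eef_rot: [-179.8, 0.1, 86.3]
force: [-0.4, -0.4, 0.5]
finger_gap: 0.0404
```

Call:
apply_moves(commands=[-0.002,0,0,0,0,0,47,-0.002,0,0,0,0,0,47,-0.002,0,0,0,0,0,47,0,0,0,0,0,0,47,0,0,0,0,0,0,47])

```text
time: 9.73
ee_pos: [0.5484, -0.0081, 0.0498]
eef_rot: [-179.8, 0.1, 86.3]
force: [0.1, -0.3, -0.3]
finger_gap: 0.0404
```

```bash
python3 - <<'E'
from h import *
delta([.5482,-.0115,.05],86.3)
cv2.imwrite("pics/scene6.png",cv2.resize(read_camera("scene")[100:220,240:400,::-1],None,fx=4.8,fy=4.8,interpolation=2))
cv2.imwrite("pics/wrist6.png",read_camera("wrist")[:,:,::-1])
E
```

```text
t 9.73 pos [ 0.5484 -0.0081  0.0498] rot [-1.7982e+02  7.0000e-02  8.6310e+01] F [ 0.05 -0.33 -0.33] gap 0.0404
shift in tool [-0.0034  0.     -0.0002] rotvec [-0.0031  0.0012  0.0001]
```

View pics/scene6.png

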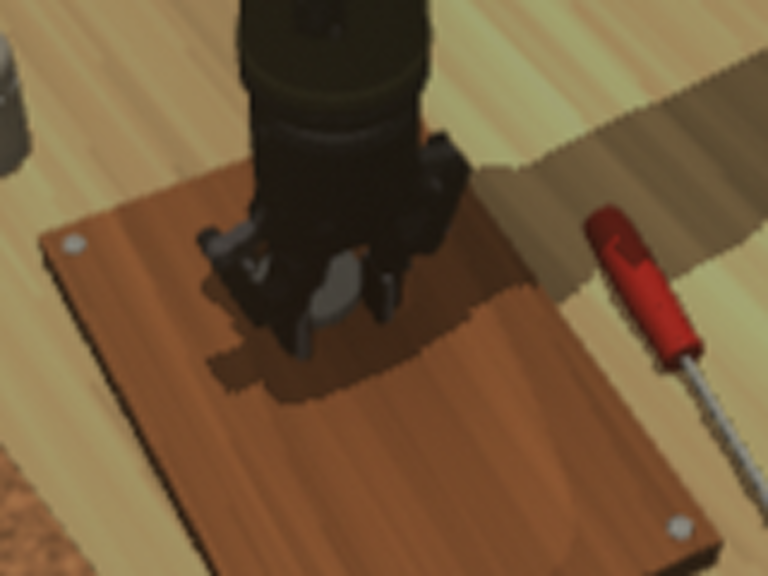

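View pics/wrist6.png

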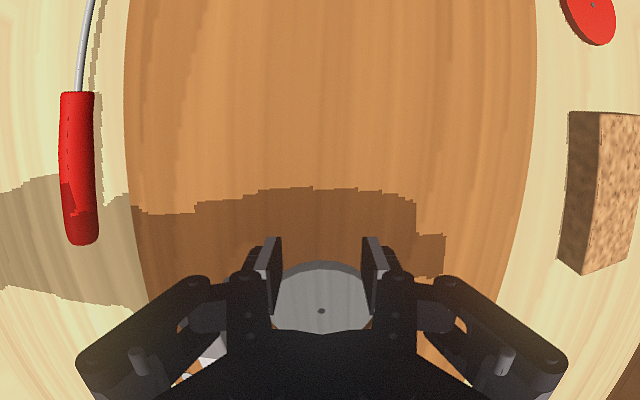

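```bash
cat >> h.py <<'E'
def wray(u,v,z,p=None):
    p=p or camera_params("wrist");K=p["intrinsics"];V=p["view"]
    dx,dy=u-K[0,2],v-K[1,2];r=np.hypot(dx,dy);t=r/K[0,0]
    d=V[:3,:3].T@np.array([np.sin(t)*dx/r,np.sin(t)*dy/r,np.cos(t)]);c=-V[:3,:3].T@V[:3,3]
    return c+d*(z-c[2])/d[2]
E
python3 - <<'E'
from h import *
print(wray(321,311,.032),wray(321,262,.032),wray(321,311,.024))
im=read_camera("wrist")
cv2.imwrite("pics/w6c.png",cv2.resize(im[220:350,200:440,::-1],None,fx=3.3,fy=3.3,interpolation=2))
E
```

```text
[ 0.54682924 -0.03937923  0.032     ] [ 0.54877878 -0.00919297  0.032     ] [ 0.54642091 -0.04537946  0.024     ]
```

View pics/w6c.png

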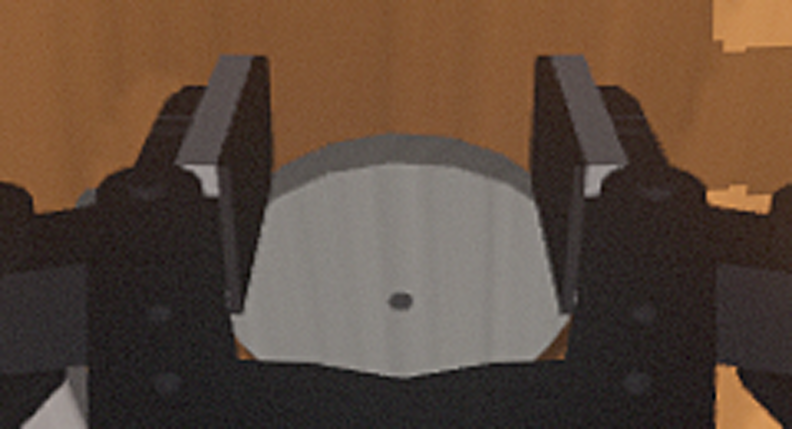

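Call:
apply_moves(commands=[-0.001,0,0,0,0,0,47,-0.001,0,0,0,0,0,47,-0.001,0,0,0,0,0,47,-0.001,0,0,0,0,0,47,0,0,0,0,0,0,47,0,0,0,0,0,0,47])

```text
time: 10.38
ee_pos: [0.5482, -0.0119, 0.0498]
eef_rot: [-179.8, 0.1, 86.3]
force: [0.5, 0.6, -0.5]
finger_gap: 0.0402
```

```bash
python3 - <<'E'
from h import *
delta([.5482,-.0115,.05],86.3)
im=read_camera("wrist")
cv2.imwrite("pics/w7c.png",cv2.resize(im[220:350,200:440,::-1],None,fx=3.3,fy=3.3,interpolation=2))
E
```

```text
t 10.38 pos [ 0.5482 -0.0119  0.0498] rot [-1.7984e+02  6.0000e-02  8.6320e+01] F [ 0.45  0.61 -0.54] gap 0.0402
shift in tool [ 0.0004 -0.0001 -0.0002] rotvec [-0.0029  0.0011  0.0004]
```

View pics/w7c.png

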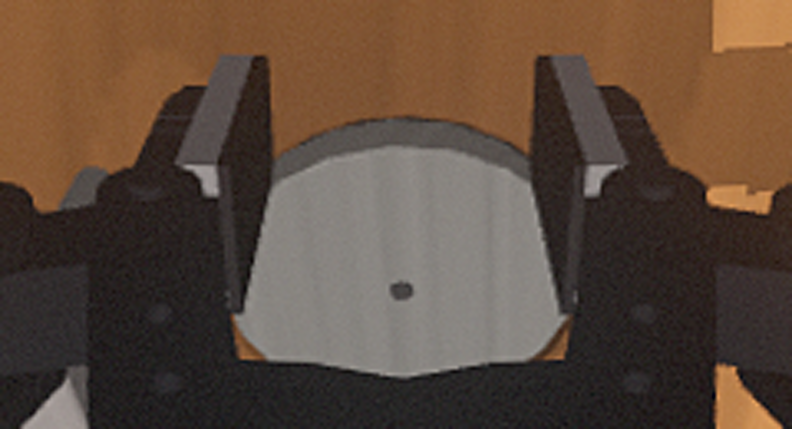

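Call:
apply_moves(commands=[-0.001,0,0,0,0,0,47,-0.001,0,0,0,0,0,47,0,0,0,0,0,0,47,0,0,0,0,0,0,47])

```text
time: 10.77
ee_pos: [0.548, -0.014, 0.0498]
eef_rot: [-179.8, 0.1, 86.3]
force: [-0.1, 0.0, -0.2]
finger_gap: 0.0401
```

```bash
python3 - <<'E'
from h import *
delta([.5482,-.0115,.05],86.3)
im=read_camera("wrist")
cv2.imwrite("pics/w8c.png",cv2.resize(im[220:350,200:440,::-1],None,fx=3.3,fy=3.3,interpolation=2))
E
```

```text
t 10.77 pos [ 0.548  -0.014   0.0498] rot [-1.7982e+02  7.0000e-02  8.6320e+01] F [-0.14  0.02 -0.16] gap 0.0401
shift in tool [ 0.0025  0.0001 -0.0002] rotvec [-0.0031  0.0012  0.0003]
```

View pics/w8c.png

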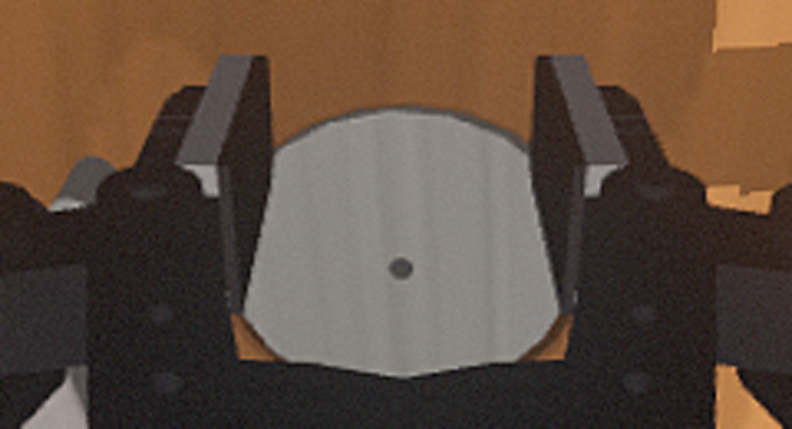

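Call:
apply_moves(commands=[0,0,-0.02,0,0,0,47,0,0,-0.03,0,0,-0.119,47,0,0,-0.03,0,0,-0.119,47,0,0,0,0,0,-0.119,47,0,0,0,0,0,-0.119,47,0,0,0,0,0,-0.119,47,0,0,0,0,0,-0.119,47,0,0,0,0,0,-0.119,47])

```text
time: 11.48
ee_pos: [0.5482, -0.0138, 0.13]
eef_rot: [-179.8, -0.1, 134.4]
force: [-0.3, -0.4, -0.2]
finger_gap: 0.0398
```

Call:
apply_moves(commands=[0,0,0,0,0,0,47,0,0,0,0,0,0,47])

```text
time: 11.65
ee_pos: [0.5482, -0.0139, 0.1298]
eef_rot: [-179.8, -0.1, 133.8]
force: [0.0, 0.7, -0.0]
finger_gap: 0.0402
```

```bash
python3 - <<'E'
from h import *
delta([.484,-.141,.13],134)
cv2.imwrite("pics/scene9.png",cv2.resize(read_camera("scene")[80:220,240:420,::-1],None,fx=4.2,fy=4.2,interpolation=2))
cv2.imwrite("pics/wrist9.png",read_camera("wrist")[:,:,::-1])
E
```

```text
t 11.65 pos [ 0.5482 -0.0139  0.1298] rot [-1.7984e+02 -1.0000e-01  1.3383e+02] F [ 0.05  0.66 -0.03] gap 0.0402
shift in tool [-0.0472 -0.1343  0.    ] rotvec [-0.0027 -0.0018 -0.0029]
```

View pics/wrist9.png

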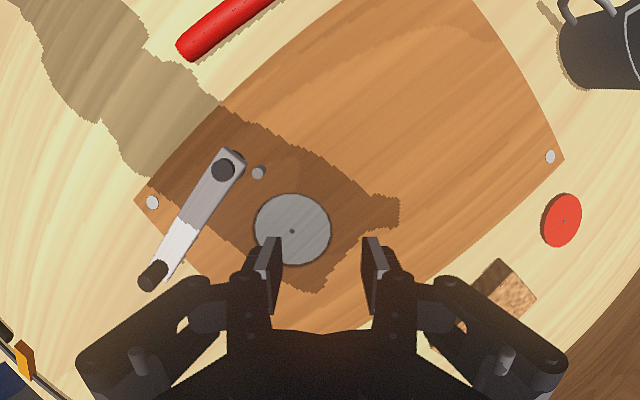

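View pics/scene9.png

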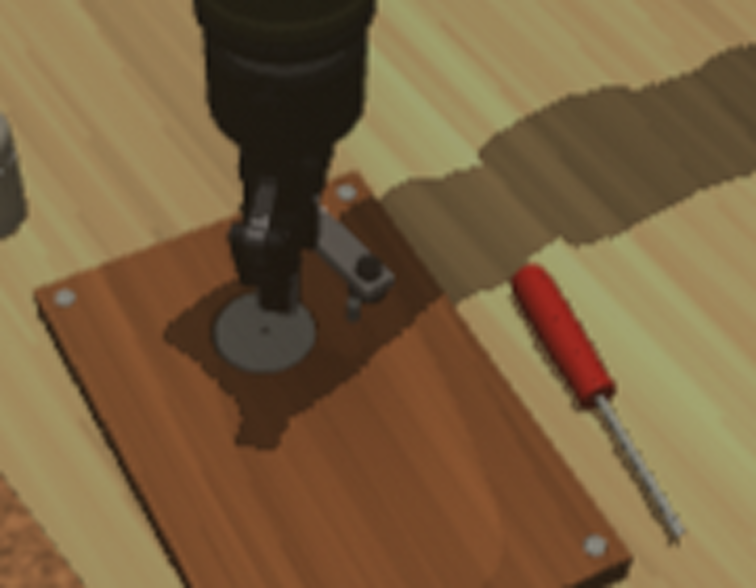

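Call:
apply_moves(commands=[-0.0094,-0.0268,0,0,0,0,47,-0.0094,-0.0268,0,0,0,0,47,-0.0094,-0.0268,0,0,0,0,47,-0.0094,-0.0268,0,0,0,0,47,-0.0094,-0.0268,0,0,0,0,47,0,0,0,0,0,0,47,0,0,0,0,0,0,47])

```text
time: 12.33
ee_pos: [0.4839, -0.1424, 0.1302]
eef_rot: [-179.8, -0.1, 133.7]
force: [1.7, 0.9, 0.9]
finger_gap: 0.0401
```

```bash
python3 - <<'E'
from h import *
delta([.484,-.141,.075],134)
print(wray(149,281,.07,None))
cv2.imwrite("pics/wrist10.png",read_camera("wrist")[:,:,::-1])
E
```

```text
t 12.33 pos [ 0.4839 -0.1424  0.1302] rot [-1.7980e+02 -7.0000e-02  1.3372e+02] F [1.75 0.88 0.87] gap 0.0401
shift in tool [0.0009 0.0012 0.0552] rotvec [-0.0035 -0.0013 -0.0049]
[ 0.42280315 -0.26558845  0.07      ]
```

View pics/wrist10.png

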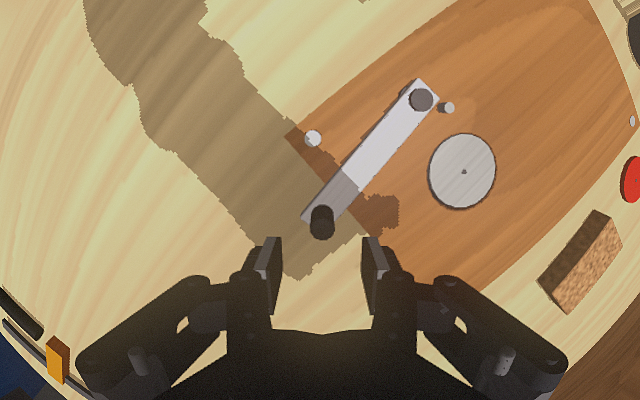

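```bash
python3 - <<'E'
from h import *
for q in ((322,212),(322,229)): print(wray(*q,.07))
print(wray(421,99,.044),wray(464,171,.024))
V=camera_params("wrist")["view"];print(-V[:3,:3].T@V[:3,3])
E
```

```text
[ 0.47899389 -0.13285778  0.07      ]
[ 0.48669238 -0.14085139  0.07      ]
[ 0.47801095 -0.03599091  0.044     ] [ 0.54761841 -0.04196478  0.024     ]
[ 0.43748762 -0.08989693  0.24824066]
```

Call:
apply_moves(commands=[0.001,0.0015,0.015,0,0,0,47,0,0,0.015,0,0,0,47,0,0,0.015,0,0,0,47,0,0,0.01,0,0,0,47,0,0,0,0,0,0,40,0,0,0,0,0,0,32,0,0,0,0,0,0,32,0,0,0,0,0,0,32])

```text
time: 13.05
ee_pos: [0.4855, -0.1388, 0.0758]
eef_rot: [-179.9, -0.0, 134.1]
force: [-0.4, 0.6, 0.0]
finger_gap: 0.0271
```

```bash
python3 - <<'E'
from h import *
delta([.484,-.141,.075],134)
cv2.imwrite("pics/wrist11.png",read_camera("wrist")[:,:,::-1])
# arc path
s=readout.get_state();T=Ro.from_euler('xyz',[180,0,134],degrees=True)
piv=np.array([.4766,-.0378]);n=np.array([np.cos(np.radians(44)),np.sin(np.radians(44))])
pos=s["ee_pos"][:2];print(s["finger_gap"])
prev=pos
for th in np.radians(np.arange(15,96,5)):
    b=th-np.pi/2-np.radians(5.95)
    k=piv+.105*np.array([np.cos(b),np.sin(b)])
    p=k+n*(s["finger_gap"]/2-8e-3)   # trailing pad pushes
    d=T.inv().apply(np.r_[p-prev,0]);print(round(np.degrees(th)),k.round(4),p.round(4),d[:2].round(4));prev=p
E
```

```text
t 13.05 pos [ 0.4855 -0.1388  0.0758] rot [-1.7988e+02 -3.0000e-02  1.3407e+02] F [-0.39  0.57  0.05] gap 0.0271
shift in tool [-0.0005 -0.0026  0.0008] rotvec [-0.0021 -0.0005  0.0012]
0.027484786225847806
15 [ 0.4931 -0.1415] [ 0.4972 -0.1375] [-0.0072  0.0095]
20 [ 0.5021 -0.1397] [ 0.5062 -0.1357] [-0.0049  0.0077]
25 [ 0.5109 -0.137 ] [ 0.515  -0.1331] [-0.0042  0.0081]
30 [ 0.5194 -0.1337] [ 0.5235 -0.1297] [-0.0035  0.0085]
35 [ 0.5276 -0.1296] [ 0.5317 -0.1256] [-0.0027  0.0087]
40 [ 0.5354 -0.1248] [ 0.5395 -0.1208] [-0.002   0.0089]
45 [ 0.5427 -0.1193] [ 0.5469 -0.1154] [-0.0012  0.0091]
50 [ 0.5496 -0.1133] [ 0.5537 -0.1093] [-0.0004  0.0092]
55 [ 0.5559 -0.1066] [ 0.56   -0.1026] [0.0004 0.0092]
60 [ 0.5616 -0.0994] [ 0.5657 -0.0955] [0.0012 0.0091]
65 [ 0.5666 -0.0918] [ 0.5708 -0.0878] [0.002  0.0089]
70 [ 0.571  -0.0837] [ 0.5751 -0.0798] [0.0028 0.0087]
75 [ 0.5747 -0.0753] [ 0.5788 -0.0714] [0.0035 0.0085]
80 [ 0.5776 -0.0667] [ 0.5817 -0.0627] [0.0042 0.0081]
85 [ 0.5797 -0.0577] [ 0.5838 -0.0538] [0.0049 0.0077]
90 [ 0.581  -0.0487] [ 0.5852 -0.0447] [0.0056 0.0073]
95 [ 0.5816 -0.0395] [ 0.5857 -0.0356] [0.0062 0.0067]
```

View pics/wrist11.png

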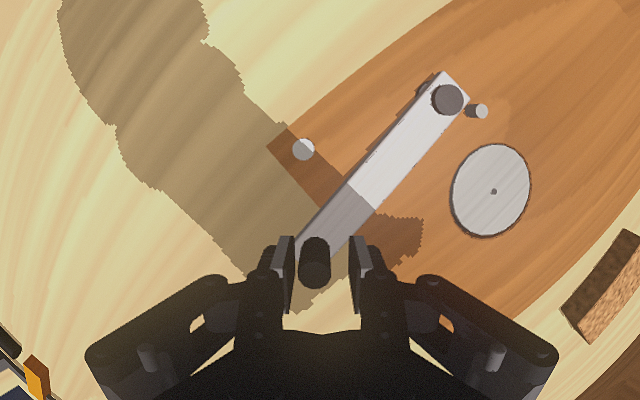

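Call:
apply_moves(commands=[-0.007,0.0095,0,0,0,0,32,-0.005,0.008,0,0,0,0,32,-0.004,0.008,0,0,0,0,32,-0.0035,0.0085,0,0,0,0,32,-0.0027,0.0087,0,0,0,0,32,-0.002,0.009,0,0,0,0,32,-0.0012,0.009,0,0,0,0,32,0,0,0,0,0,0,32])

```text
time: 13.77
ee_pos: [0.5481, -0.1127, 0.0748]
eef_rot: [-180.0, -0.1, 134.2]
force: [0.7, -0.1, 0.4]
finger_gap: 0.0274
```

```bash
python3 - <<'E'
from h import *
delta([.5469,-.1154,.0758],134)
cv2.imwrite("pics/wrist12.png",read_camera("wrist")[:,:,::-1])
E
```

```text
t 13.77 pos [ 0.5481 -0.1127  0.0748] rot [-1.7995e+02 -8.0000e-02  1.3420e+02] F [ 0.67 -0.15  0.4 ] gap 0.0274
shift in tool [-0.0011 -0.0027 -0.001 ] rotvec [-0.0008 -0.0014  0.0035]
```

View pics/wrist12.png

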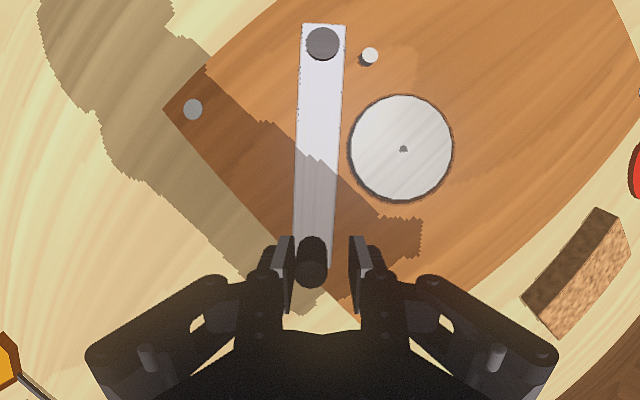

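The bar is about half way round and the knob at (312,262) sits against the trailing pad. The disc still lies in the nest.

Call:
apply_moves(commands=[0,0.0065,0,0,0,0,32,0.0004,0.009,0,0,0,0,32,0.0012,0.009,0,0,0,0,32,0.002,0.009,0,0,0,0,32,0.0028,0.0087,0,0,0,0,32,0.0035,0.0085,0,0,0,0,32,0,0,0,0,0,0,32,0,0,0,0,0,0,32])

```text
time: 14.48
ee_pos: [0.5759, -0.0715, 0.0747]
eef_rot: [-179.9, -0.1, 134.2]
force: [-0.3, -0.2, -0.9]
finger_gap: 0.0273
```

```bash
python3 - <<'E'
from h import *
delta([.5852,-.0447,.0758],134)
cv2.imwrite("pics/wrist13.png",read_camera("wrist")[:,:,::-1])
E
```

```text
t 14.48 pos [ 0.5759 -0.0715  0.0747] rot [-1.7985e+02 -1.1000e-01  1.3416e+02] F [-0.27 -0.18 -0.87] gap 0.0273
shift in tool [ 0.0127  0.0253 -0.0012] rotvec [-0.0025 -0.0018  0.0028]
```

View pics/wrist13.png

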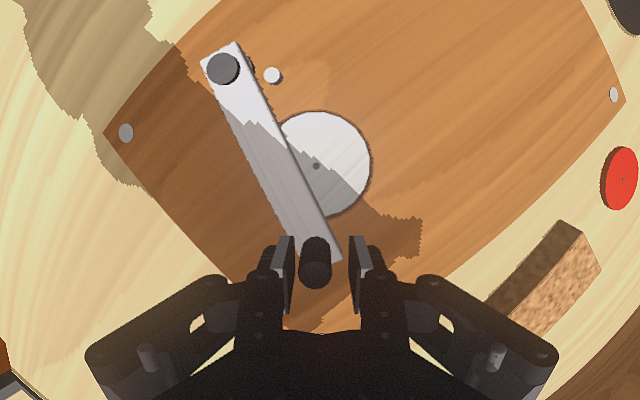

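Call:
apply_moves(commands=[0.0025,0.005,0,0,0,0,32,0.0025,0.005,0,0,0,0,32,0.0025,0.005,0,0,0,0,32,0.0025,0.004,0,0,0,0,32,0,0,0,0,0,0,32,0,0,0,0,0,0,32])

```text
time: 15.03
ee_pos: [0.5826, -0.0516, 0.0747]
eef_rot: [-179.9, -0.1, 134.1]
force: [0.1, -0.4, -0.3]
finger_gap: 0.0274
```

Call:
apply_moves(commands=[0.001,0.0015,0,0,0,0,32,0.001,0.0015,0,0,0,0,32,0,0,0,0,0,0,32,0,0,0,0,0,0,32])

```text
time: 15.37
ee_pos: [0.5832, -0.0487, 0.0747]
eef_rot: [-179.8, -0.1, 134.1]
force: [0.2, 0.0, 0.0]
finger_gap: 0.0273
```

Call:
apply_moves(commands=[0.001,0.0015,0,0,0,0,32,0,0,0,0,0,0,32,0,0,0,0,0,0,32])

```text
time: 15.62
ee_pos: [0.5836, -0.0469, 0.0747]
eef_rot: [-179.8, -0.1, 134.1]
force: [-0.3, -0.4, 0.7]
finger_gap: 0.0273
```

```bash
python3 - <<'E'
from h import *
delta([.5852,-.0447,.0758],134)
cv2.imwrite("pics/wrist14.png",read_camera("wrist")[:,:,::-1])
E
```

```text
t 15.62 pos [ 0.5836 -0.0469  0.0747] rot [-1.7984e+02 -9.0000e-02  1.3406e+02] F [-0.31 -0.36  0.75] gap 0.0273
shift in tool [ 0.0004  0.0027 -0.0011] rotvec [-0.0027 -0.0016  0.0011]
```

View pics/wrist14.png

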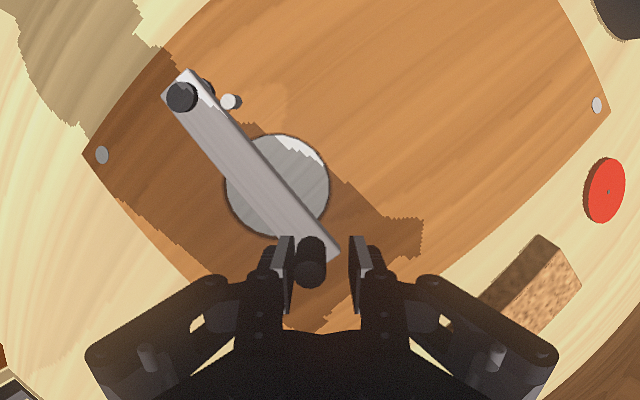

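Call:
apply_moves(commands=[0.001,0.0015,0,0,0,0,32,0.0005,0.001,0,0,0,0,32,0,0,0,0,0,0,32,0,0,0,0,0,0,32])

```text
time: 16.0
ee_pos: [0.5841, -0.0442, 0.0747]
eef_rot: [-179.8, -0.1, 134.1]
force: [-1.7, -1.6, 1.2]
finger_gap: 0.0277
```

Call:
apply_moves(commands=[0.001,0.0015,0,0,0,0,32,0,0,0,0,0,0,32,0,0,0,0,0,0,32])

```text
time: 16.25
ee_pos: [0.5842, -0.044, 0.0746]
eef_rot: [-179.7, -0.1, 134.0]
force: [-1.6, -5.3, 0.5]
finger_gap: 0.0277
```

Call:
apply_moves(commands=[0.001,0.001,0,0,0,0,32,0,0,0,0,0,0,32,0,0,0,0,0,0,32])

```text
time: 16.5
ee_pos: [0.5842, -0.0439, 0.0747]
eef_rot: [-179.7, 0.0, 133.9]
force: [-1.2, -7.2, -0.3]
finger_gap: 0.0274
```

Call:
apply_moves(commands=[-0.001,-0.004,0,0,0,0,36,0,-0.002,0,0,0,0,40,0,0,0,0,0,0,40,0,0,-0.01,0,0,0,40,0,0,-0.02,0,0,0,40,0,0,-0.03,0,0,0,40,0,0,-0.03,0,0,0,40,0,0,-0.03,0,0,0,40])

```text
time: 17.17
ee_pos: [0.5814, -0.045, 0.1968]
eef_rot: [-179.9, -0.1, 134.1]
force: [0.9, 0.5, -0.1]
finger_gap: 0.0341
```

Call:
apply_moves(commands=[0.02,0.03,0,0,0,0,40,0.02,0.03,0,0,0,0,40,0.02,0.03,0,0,0,0,40,0.02,0.03,0,0,0,0,40,0.02,0.03,0,0,0,0,40,0.02,0.03,0,0,0,0,40,0,0,0,0,0,0,40,0,0,0,0,0,0,40])

```text
time: 17.83
ee_pos: [0.6268, 0.1697, 0.1948]
eef_rot: [-179.9, -0.2, 134.4]
force: [-0.2, -1.2, 0.5]
finger_gap: 0.0343
```

```bash
python3 - <<'E'
from h import *
delta([.5852,-.0447,.0758],134)
cv2.imwrite("pics/wrist15.png",read_camera("wrist")[:,:,::-1])
cv2.imwrite("pics/top15.png",read_camera("top")[:,:,::-1])
cv2.imwrite("pics/top15c.png",cv2.resize(read_camera("top")[150:280,240:420,::-1],None,fx=4,fy=4,interpolation=2))
cv2.imwrite("pics/scene15.png",cv2.resize(read_camera("scene")[70:300,180:440,::-1],None,fx=2.6,fy=2.6,interpolation=2))
E
```

```text
t 17.83 pos [0.6268 0.1697 0.1948] rot [-1.7992e+02 -1.7000e-01  1.3439e+02] F [-0.22 -1.22  0.49] gap 0.0343
shift in tool [-0.1244 -0.1796  0.1189] rotvec [-0.0014 -0.003   0.0068]
```

View pics/top15.png

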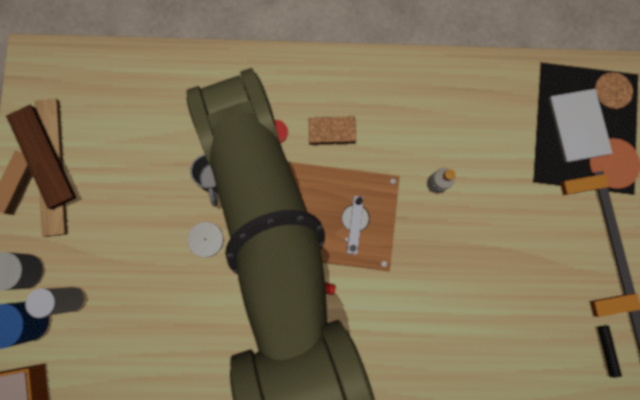

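View pics/top15c.png

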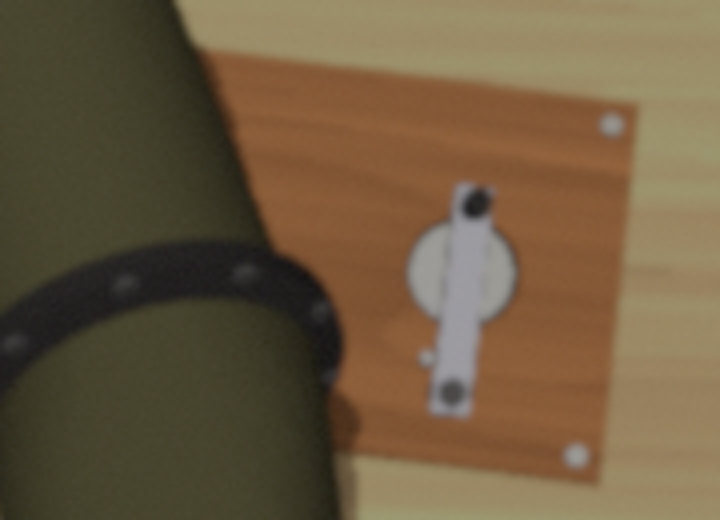

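View pics/scene15.png

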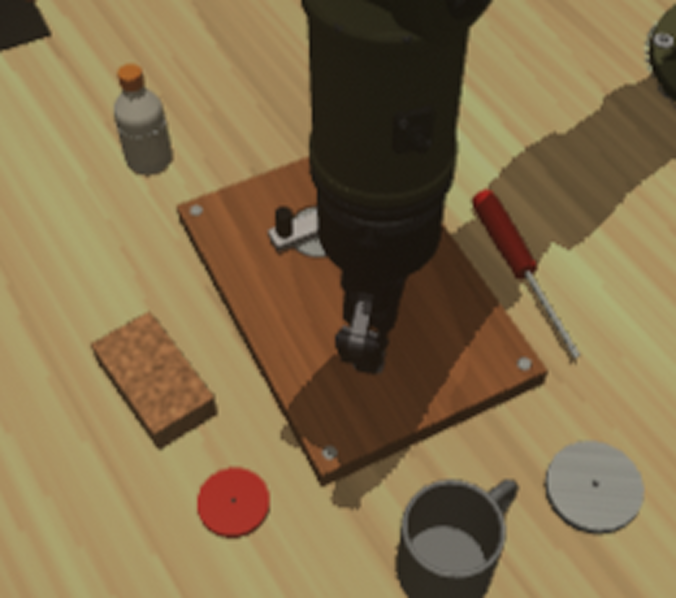

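View pics/wrist15.png

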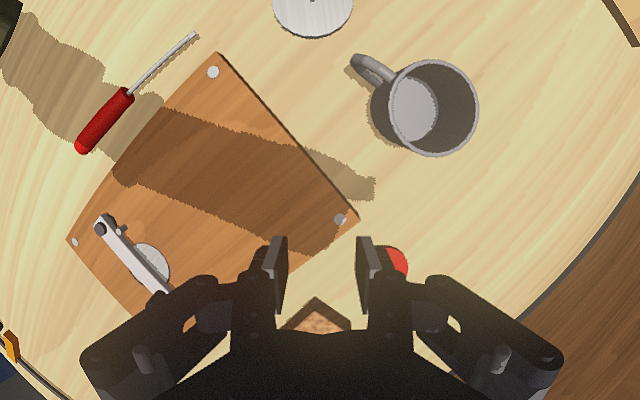

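```bash
python3 - <<'E'
from h import *
k=ray("top",240+477/4,150+203/4,.07);p=ray("top",240+452/4,150+392/4,.04)
d=k-p;print(k,p,np.hypot(*d[:2]),np.degrees(np.arctan2(d[1],d[0]))+5.95+90)
print(readout.get_state()["time"]);bot.job_done()
E
```

```text
[ 0.57842773 -0.04909792  0.07      ] [ 0.47618013 -0.03904611  0.04      ] 0.1027405026941405 90.3353793201601
18.0333
the job is handed in; nothing more can be done
```

I slid the disc along the board with the fingertips until it dropped into the nest. I then pushed the bar's knob round until the bar met its stop pin, lifted the gripper clear and handed the job in at about 18 s.

- **Disc:** The wrist and scene pictures show it lying flat and flush, with an even dark ring around it. I judged this by eye and did not measure its height.
- **Bar:** At the stop the arm stopped advancing and the force rose to about 7 N. After I let go, the top camera measured the bar at about 90.3° against the 90° stop, which is within measurement error.
- **Other objects:** The mug, glue bottle, sanding block, screwdriver and the two look-alike discs appear unmoved in the last pictures.
- **Checks:** No check failed. The top and scene cameras differed by up to about 4 mm on the jig's position. The disc ended up about 2 mm off where I had predicted it relative to the fingers, so I made the last part of the push in 1 mm steps while watching the wrist camera.

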